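# Stop the dish plate from rocking

## Task

The aluminium plate under the agar dish rocks on one of its four corner mounts: press down on its corners with the fingertips, one after another, until you find the corner that gives. Press that corner's shim tab (the orange-ended one that slopes up just in front of the corner's lug, on the robot's side) down flat, leaving the other three tabs up, and then press firmly on the same corner once more to make sure that it no longer gives. Only press: pick nothing up, and leave the dish and everything else on the bench where they are.

Things in the scene. Friction and masses are not known exactly. Their poses are not given: they have to be found in the camera images.
- plate: Loose aluminium plate, 172 (x) x 140 (y) x 10 mm, 1.2 kg, on four mounts under its side lugs. Origin: centre of its underside, 36 mm above the bench; top 46 mm above the bench. x axis away from the robot at yaw 0, z up; mounts and tabs share its yaw. Level at the start. The loose corner, pressed with 2 to 4 N, sinks about 3 mm to a hard stop and springs back; sound corners sink well under 1 mm.
- front_left (a point): Point on the plate's top face at the corner nearer the robot, left (+y), 58 mm from the plate's centre in x and 62 mm in y: the place to press. A thin stud stands 3 mm proud of the lug, 36 mm farther out in y and 16 to 18 mm farther back in x.
- front_right (a point): Point on the plate's top face at the corner nearer the robot, right (-y), 58 mm from the plate's centre in x and 62 mm in y: the place to press. A thin stud stands 3 mm proud of the lug, 36 mm farther out in y and 16 to 18 mm farther back in x.
- back_left (a point): Point on the plate's top face at the corner farther from the robot, left (+y), 58 mm from the plate's centre in x and 62 mm in y: the place to press. A thin stud stands 3 mm proud of the lug, 36 mm farther out in y and 16 to 18 mm farther back in x.
- back_right (a point): Point on the plate's top face at the corner farther from the robot, right (-y), 58 mm from the plate's centre in x and 62 mm in y: the place to press. A thin stud stands 3 mm proud of the lug, 36 mm farther out in y and 16 to 18 mm farther back in x.
- seat_1 (a point): Centre of mount 1's seat, level with the underside of the plate's lug (36 mm above the bench). The mount's corner is the corner point about 36 mm from here seen from above. The four mounts change places: the numbers tell neither which corner a mount is under nor which mount is loose.
- tab_1 (a point): Centre of the top of the orange end (24 x 25 mm) of mount 1's shim tab, moving with it. The tab points to the robot from a hinge along y, 5 mm before seat_1 (plate -x) and 18 mm above the bench; the tip is 55 mm from the hinge. Standing it slopes up at about 30 degrees, this point 37 mm and the tip 43 mm above the bench; flat, this point is 14 mm above the bench, 48 mm before seat_1.
- shim_1 (a joint): Angle by which mount 1's shim tab has been pressed down, rad: 0 to 0.08 standing, 0.55 flat on its stop. It stays where it is left (stiff: takes 3 to 10 N at the orange end). Flat, the nose at its root fills the gap under a loose lug; under a sound one it would lift the lug 4.6 mm.
- seat_2 (a point): Centre of mount 2's seat, level with the underside of the plate's lug (36 mm above the bench). The mount's corner is the corner point about 36 mm from here seen from above. The four mounts change places: the numbers tell neither which corner a mount is under nor which mount is loose.
- tab_2 (a point): Centre of the top of the orange end (24 x 25 mm) of mount 2's shim tab, moving with it. The tab points to the robot from a hinge along y, 5 mm before seat_2 (plate -x) and 18 mm above the bench; the tip is 55 mm from the hinge. Standing it slopes up at about 30 degrees, this point 37 mm and the tip 43 mm above the bench; flat, this point is 14 mm above the bench, 48 mm before seat_2.
- shim_2 (a joint): Angle by which mount 2's shim tab has been pressed down, rad: 0 to 0.08 standing, 0.55 flat on its stop. It stays where it is left (stiff: takes 3 to 10 N at the orange end). Flat, the nose at its root fills the gap under a loose lug; under a sound one it would lift the lug 4.6 mm.
- seat_3 (a point): Centre of mount 3's seat, level with the underside of the plate's lug (36 mm above the bench). The mount's corner is the corner point about 36 mm from here seen from above. The four mounts change places: the numbers tell neither which corner a mount is under nor which mount is loose.
- tab_3 (a point): Centre of the top of the orange end (24 x 25 mm) of mount 3's shim tab, moving with it. The tab points to the robot from a hinge along y, 5 mm before seat_3 (plate -x) and 18 mm above the bench; the tip is 55 mm from the hinge. Standing it slopes up at about 30 degrees, this point 37 mm and the tip 43 mm above the bench; flat, this point is 14 mm above the bench, 48 mm before seat_3.
- shim_3 (a joint): Angle by which mount 3's shim tab has been pressed down, rad: 0 to 0.08 standing, 0.55 flat on its stop. It stays where it is left (stiff: takes 3 to 10 N at the orange end). Flat, the nose at its root fills the gap under a loose lug; under a sound one it would lift the lug 4.6 mm.
- seat_4 (a point): Centre of mount 4's seat, level with the underside of the plate's lug (36 mm above the bench). The mount's corner is the corner point about 36 mm from here seen from above. The four mounts change places: the numbers tell neither which corner a mount is under nor which mount is loose.
- tab_4 (a point): Centre of the top of the orange end (24 x 25 mm) of mount 4's shim tab, moving with it. The tab points to the robot from a hinge along y, 5 mm before seat_4 (plate -x) and 18 mm above the bench; the tip is 55 mm from the hinge. Standing it slopes up at about 30 degrees, this point 37 mm and the tip 43 mm above the bench; flat, this point is 14 mm above the bench, 48 mm before seat_4.
- shim_4 (a joint): Angle by which mount 4's shim tab has been pressed down, rad: 0 to 0.08 standing, 0.55 flat on its stop. It stays where it is left (stiff: takes 3 to 10 N at the orange end). Flat, the nose at its root fills the gap under a loose lug; under a sound one it would lift the lug 4.6 mm.
- agar_dish: Petri dish with tan agar, 66 mm across, 16 mm high, standing loose near the middle of the plate; origin at the centre of its underside.
- empty_dish: Empty clear petri dish, 66 mm across, 16 mm high, loose on the bench nearer the robot; origin at the centre of its underside.
- oil_bottle: Small brown bottle with a black cap, 29 mm across, 62 mm high; origin at the centre of its underside.
- stain_bottle: Brown dropper bottle with a blue cap, 38 mm across, 104 mm high; origin at the centre of its underside.
- wash_bottle: Green wash bottle, 66 mm across, 186 mm high; origin near the centre of its underside.
- small_vial: Small glass vial with a white cap, 23 mm across, 52 mm high; origin at the centre of its underside.
There are look-alikes about, which are no part of the job. Leave any black or green look-alike of the agar_dish alone.

How it is judged:
On the way, in this order (a step that is already met when the one before it is completed fails the run):
1. with all four tabs standing, the fingers press the loose corner and the plate rocks down there (angle between plate's own z axis and vertical above 0.02 rad and contact force between the fingers and plate above 0.5 N and value of joint each of shim_1, shim_2, shim_3, shim_4 below 0.2 rad), for 0.05 s.
2. one shim tab is pressed flat, the other three stand, and the plate lies level (((value of joint shim_1 above 0.47 rad and value of joint each of shim_2, shim_3, shim_4 below 0.2 rad) or (value of joint shim_2 above 0.47 rad and value of joint each of shim_1, shim_3, shim_4 below 0.2 rad) or (value of joint shim_3 above 0.47 rad and value of joint each of shim_1, shim_2, shim_4 below 0.2 rad) or (value of joint shim_4 above 0.47 rad and value of joint each of shim_1, shim_2, shim_3 below 0.2 rad)) and angle between plate's own z axis and vertical below 0.012 rad), for 0.2 s.
3. the corner of that shim is pressed again, with 3 N or more, and no longer gives (contact force between the fingers and plate above 3 N and angle between plate's own z axis and vertical below 0.012 rad and ((value of joint shim_1 above 0.47 rad and value of joint each of shim_2, shim_3, shim_4 below 0.2 rad and horizontal distance between the grasp point and seat_1 below 0.09 m) or (value of joint shim_2 above 0.47 rad and value of joint each of shim_1, shim_3, shim_4 below 0.2 rad and horizontal distance between the grasp point and seat_2 below 0.09 m) or (value of joint shim_3 above 0.47 rad and value of joint each of shim_1, shim_2, shim_4 below 0.2 rad and horizontal distance between the grasp point and seat_3 below 0.09 m) or (value of joint shim_4 above 0.47 rad and value of joint each of shim_1, shim_2, shim_3 below 0.2 rad and horizontal distance between the grasp point and seat_4 below 0.09 m))), for 0.1 s.
At the end, for the whole second after the job is handed in: One shim tab is flat (0.47 rad or more) and carries the plate, the other three still stand (under 0.2 rad), the plate lies level (within 0.01 rad; the shim of a sound corner would tilt it by 0.04), at rest and within 8 mm of where it was, and the agar dish stands on it near the middle (((value of joint shim_1 above 0.47 rad and value of joint each of shim_2, shim_3, shim_4 below 0.2 rad and contact force between plate and shim_1 above 0.5 N) or (value of joint shim_2 above 0.47 rad and value of joint each of shim_1, shim_3, shim_4 below 0.2 rad and contact force between plate and shim_2 above 0.5 N) or (value of joint shim_3 above 0.47 rad and value of joint each of shim_1, shim_2, shim_4 below 0.2 rad and contact force between plate and shim_3 above 0.5 N) or (value of joint shim_4 above 0.47 rad and value of joint each of shim_1, shim_2, shim_3 below 0.2 rad and contact force between plate and shim_4 above 0.5 N)) and angle between plate's own z axis and vertical below 0.01 rad and distance of plate from where it was at the start of the episode below 0.008 m and linear speed of plate below 0.02 m/s and horizontal distance between agar_dish and plate below 0.035 m and angle between agar_dish's own z axis and vertical below 0.05 rad); the robot touches nothing.
It fails at once if the shim tab of a sound corner is pressed flat, which jacks the plate askew, or a second tab is pressed down ((angle between plate's own z axis and vertical above 0.02 rad and value of joint any of shim_1, shim_2, shim_3, shim_4 above 0.48 rad) or value of joint each of shim_1, shim_2 above 0.3 rad or value of joint each of shim_1, shim_3 above 0.3 rad or value of joint each of shim_1, shim_4 above 0.3 rad or value of joint each of shim_2, shim_3 above 0.3 rad or value of joint each of shim_2, shim_4 above 0.3 rad or value of joint each of shim_3, shim_4 above 0.3 rad).
It fails at once if the plate is lifted or shoved off its place (12 mm) (distance of plate from where it was at the start of the episode above 0.012 m).
It fails at once if the agar dish is lifted or pushed about (20 mm) (distance of agar_dish from where it was at the start of the episode above 0.02 m).
It fails at once if another thing on the bench is moved (20 mm) or picked up (distance of any of empty_dish, oil_bottle, stain_bottle, wash_bottle, small_vial from where it was at the start of the episode above 0.02 m).
It also fails if it takes over 54 s, if anything falls off the work surface, if the arm or the gripper's body presses on something with over 40 N, if the wrist force passes 120 N, or if a joint passes its speed limit or range.

## Robot

A 7-joint arm with a two-finger parallel gripper is mounted at the origin on a cart in front of the work surface, level with it; the furniture and walls round the work are solid. World frame = base frame: x ahead of the robot, y to its left, z up, the work surface at z = 0. Lengths are in m, angles in rad, forces in N, time in s.
With the tool pointing down it reaches from about 0.425 to 0.875 m from the base axis. Payload 4.7 kg.
Tool frame: the origin (TCP) lies between the finger pads; the fingertips stand 14 mm ahead of it and the grasp point (between the pads) lies 5 mm behind it; z points along the fingers, y is the line along which they close (so a half turn about z gives the same grasp; the last joint's range is limited). The gripper opens to 87 mm and grips with 3 to 60 N. Pads are 19 mm wide; open, the fingers measure 117 mm over their backs; the gripper's body (75 mm by 190 mm) begins 51 mm behind the grasp point.
Start: joints at [1.303, 0.321, -0.07, 1.45, 0.023, 1.371, -0.057], TCP at [0.181, -0.624, 0.237] pointing down, gripper open.
Joint ranges: [-2.86, 2.86], [-0.3, 2.09], [-1.38, 1.24], [0.06, 2.45], [-1.56, 4.7], [0.09, 2.05], [-2.69, 2.69]. Speed limits (rad/s): [2.57, 2.57, 3.14, 3.14, 3.14, 3.14, 3.14].

## Interface

Orientations are given as a rotation vector (axis times angle).
In Python, from bench import ctrl gives the robot as it stands.
- The arm moves only by the tool step_arm, never from a script. Its argument "commands" is a list of rows, each an object with "travel": the shift along the tool's x, y, z in m, a list of three; "turn": the turn, a rotation vector about the tool's x, y, z in degrees, a list of three. A call has 1 to 5 rows; each row is the pose to reach, as a shift and turn from the pose commanded when the call began, along the tool's axes at that moment; what a row does not reach only later rows make up. A row lasts 1/10 s, in which the tool goes at most 50 mm and 8.59 degrees, less where a joint would pass 70% of its speed; a pose out of reach is approached as far as the arm can. A call with a gripper value outside its range is refused whole. "gripper" is the opening, from 0 (shut) to 1 (fully open), set as the call begins (left out, the last holds). The fingers move at their own pace and stop on an object; "force" is the grip in N (left out, the last holds). Time passes only in rows, so rows that repeat a pose let the fingers close. It gives the time, the measured TCP pose, the force, the opening and the grip force at its end, in the units of the state.
- ctrl.get_state(): the state, without advancing time (a new reading comes with each control period).
- ctrl.get_image(name): name is "scene" or "top"; returns the picture (420x560x3 uint8, red, green, blue); there is no depth.
- ctrl.camera_model(name): a dict with "fx", "fy", "cx", "cy" (pixels), "R" (3x3) and "t" (3): a world point X has camera coordinates R X + t. Camera axes: x right, y down, z forward; pixel columns grow to the right and rows downward; lengths in m; the calibration is good to about 2 mm. A picture is of the moment at which its call begins. camera_model takes no time and is no camera call.
- ctrl.close_job(): hands the job in; it is judged then, once.
The state is a dict: "time": time; "joint_positions": joint angles; "qd": joint speeds; "joint_torque": joint torques, N m; "position": TCP position; "tool_rot": TCP orientation; "ft_force": force on the tool from outside, world axes, zero at the start; "torque": the same for the moment, N m; "grip_width": opening from 0.0 (shut) to 1.0 (fully open); "grip_force": force on a finger pad.
Only numpy, scipy, OpenCV 4.12 (cv2) and the standard library are available. Lean on these libraries where they do the work, as an engineer would, in place of code of your own. Each camera call takes 0.05 s, during which the arm holds its last target. There are 200 camera calls.

## Working session

There is one attempt and no reset: what is moved stays moved. The work goes in short steps, Python scripts to look and compute and a tool call to move; the robot and the scene stay as the last step left them, time stands still between calls to the robot, and variables do not carry over. Pictures are saved under pics/ and viewed, at most 10 in all, crops included, and the job is handed in when it is done.

Besides the shell and the picture viewer there is one more tool, called after "Call:" by a JSON object that holds its "method" and its "body". step_arm: Moves the arm, as the interface text tells. Its arguments: {"type":"object","properties":{"commands":{"type":"array"},"gripper":{"type":"number"},"force":{"type":"number"}},"required":["commands"]}

```bash
mkdir -p pics
python3 - <<'E'
from bench import ctrl
import cv2,json,numpy as np
s=ctrl.get_state();print({k:np.round(s[k],3).tolist() for k in s})
for n in("scene","top"):
    im=ctrl.get_image(n);cv2.imwrite(f"pics/{n}0.png",im[:,:,::-1])
    m=ctrl.camera_model(n);print(n,{k:np.round(m[k],4).tolist() for k in m})
E
```

```text
{'time': 0.0, 'joint_positions': [1.303, 0.322, -0.07, 1.452, 0.023, 1.371, -0.057], 'qd': [-0.0, -0.0, -0.001, -0.0, -0.0, -0.0, 0.0], 'joint_torque': [-0.0, -49.13, -0.404, -31.253, -0.064, 0.044, 0.0], 'position': [0.181, -0.624, 0.235], 'tool_rot': [-3.109, -0.441, 0.001], 'ft_force': [0.587, 1.103, -0.209], 'torque': [-0.036, -0.001, -0.026], 'grip_force': 0.0, 'grip_width': 1.002}
scene {'fx': 463.9821, 'fy': 463.9821, 'cx': 276.0554, 'cy': 212.339, 'R': [[-0.6159, -0.7878, -0.0063], [-0.3961, 0.3166, -0.8619], [0.681, -0.5283, -0.5071]], 't': [0.2916, 0.233, 0.8709]}
top {'fx': 443.9404, 'fy': 443.9404, 'cx': 277.4615, 'cy': 212.0402, 'R': [[0.1193, -0.9929, 0.0033], [-0.9715, -0.1174, -0.2057], [0.2047, 0.0214, -0.9786]], 't': [-0.0314, 0.5002, 1.2403]}
```

View pics/top0.png

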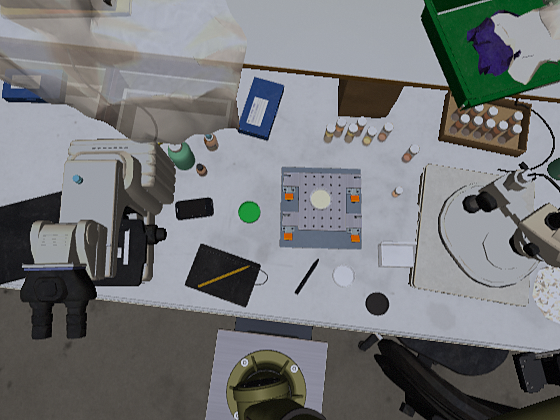

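View pics/scene0.png

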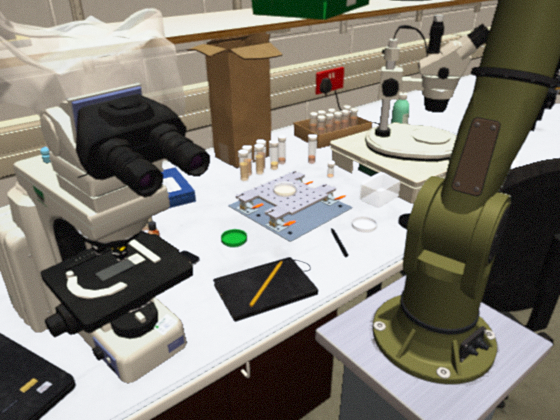

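The top view shows the plate at about (320,200), with orange tabs near (290,197), (354,198), (288,233) and (354,238). The agar dish is at (320,199). I'll zoom in and measure the tabs.

```bash
cat > h.py <<'E'
import numpy as np,cv2
from bench import ctrl
def proj(n,X):
    m=ctrl.camera_model(n);c=np.atleast_2d(X)@np.array(m["R"]).T+m["t"]
    return np.c_[m["fx"]*c[:,0]/c[:,2]+m["cx"],m["fy"]*c[:,1]/c[:,2]+m["cy"]]
def back(n,uv,z):
    m=ctrl.camera_model(n);R=np.array(m["R"]);uv=np.atleast_2d(uv)
    d=np.c_[(uv[:,0]-m["cx"])/m["fx"],(uv[:,1]-m["cy"])/m["fy"],np.ones(len(uv))]@R
    o=-R.T@np.array(m["t"]);return o+d*((z-o[2])/d[:,2])[:,None]
def blobs(im,lo,hi,amin=15):
    h=cv2.cvtColor(im,cv2.COLOR_RGB2HSV);k,l,s,c=cv2.connectedComponentsWithStats(cv2.inRange(h,lo,hi))
    return [(c[i].round(1).tolist(),int(s[i,4])) for i in range(1,k) if s[i,4]>=amin]
E
python3 - <<'E'
from h import *
im=cv2.imread("pics/top0.png")[:,:,::-1].copy()
cv2.imwrite("pics/crop1.png",cv2.resize(im[158:258,268:378,::-1],None,fx=6,fy=6,interpolation=cv2.INTER_CUBIC)[:, :])
B=[b for b in blobs(im,(4,150,120),(18,255,255)) if 270<b[0][0]<375 and 160<b[0][1]<260]
for b in B: print(b,back("top",b[0],.037).round(4))
sc=cv2.imread("pics/scene0.png")[:,:,::-1].copy()
print([b for b in blobs(sc,(4,130,120),(18,255,255),8) if 220<b[0][0]<360])
E
```

```text
([288.3, 196.1], 44) [[0.5554 0.0028 0.037 ]]
([354.4, 198.4], 48) [[ 0.5719 -0.1927  0.037 ]]
([287.5, 235.9], 54) [[ 0.4365 -0.0085  0.037 ]]
([354.9, 238.0], 58) [[ 0.4539 -0.2041  0.037 ]]
[([297.5, 23.2], 8), ([302.7, 123.7], 58), ([343.7, 131.3], 262), ([308.8, 182.3], 9), ([339.9, 197.0], 17), ([257.5, 205.5], 22), ([288.9, 222.8], 33)]
```

View pics/crop1.png

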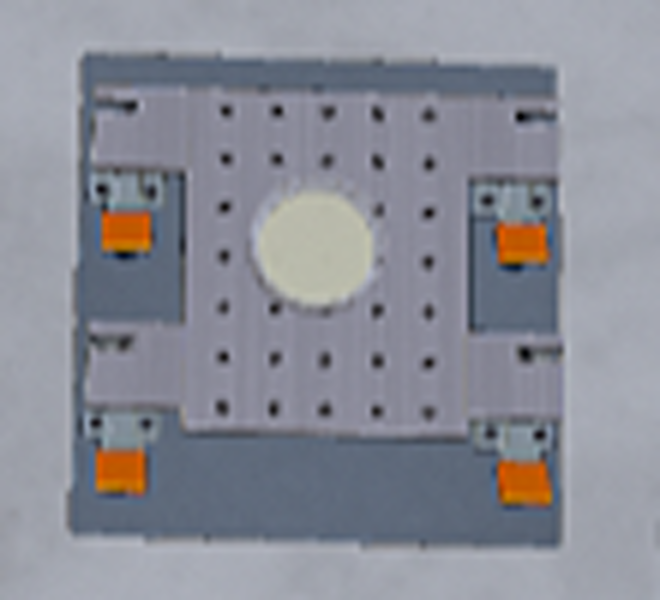

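The zoomed crop shows the plate's front corners at crop (183,430) and (468,436), and the back edge near y≈90. The four orange tabs are all standing, and the dish is centred near (317,247).

Run:
```python
from h import *
f=lambda p:[(p[0]+.5)/6-.5+268,(p[1]+.5)/6-.5+158]
C=dict(fl=(183,428),fr=(468,434),bl=(187,88),br=(470,97),dish=(317,247))
P={k:back("top",f(v),.046 if k!="dish" else .062)[0] for k,v in C.items()}
for k in P:print(k,P[k].round(4))
W=lambda a,b:np.linalg.norm(P[a]-P[b]).round(4)
print("w",W("fl","fr"),W("bl","br"),"l",W("fl","bl"),W("fr","br"))
T=np.array([[.5554,.0028],[.5719,-.1927],[.4365,-.0085],[.4539,-.2041]])
d1=T[0]-T[2]+T[1]-T[3]; d2=T[0]-T[1]+T[2]-T[3]
yaw=np.mean([np.arctan2(d1[1],d1[0]),np.arctan2(-d2[0],d2[1])]);print("yaw",yaw,"tabmid",T.mean(0))
c4=np.mean([P[k] for k in("fl","fr","bl","br")],0)[:2];print("ctr corners",c4)
R=np.array([[np.cos(yaw),-np.sin(yaw)],[np.sin(yaw),np.cos(yaw)]])
# tabs: seat x = stud x = -58-17... ; tab standing ~ seat -5-cos30*~44
print("tabs in plate", ((T-c4)@R).round(4).tolist())
for n,x,y in(("FL",-.058,.062),("FR",-.058,-.062),("BL",.058,.062),("BR",.058,-.062)):
    p=c4+R@[x,y];print(n,p.round(4),"rad",np.hypot(*p).round(3),proj("top",[*p,.046]).round(1),proj("scene",[*p,.046]).round(1))
print(proj("top",[.181,-.624,.237]))
```

```text
fl [ 0.4591 -0.0366  0.046 ]
fr [ 0.4727 -0.1738  0.046 ]
bl [ 0.6296 -0.0198  0.046 ]
br [ 0.6419 -0.1599  0.046 ]
dish [ 0.5525 -0.0908  0.062 ]
w 0.1379 0.1406 l 0.1713 0.1698
yaw 0.09099592793855618 tabmid [ 0.504425 -0.100625]
ctr corners [ 0.55083078 -0.0975109 ]
tabs in plate [[0.0137, 0.0995], [0.0123, -0.0967], [-0.1058, 0.099], [-0.1062, -0.0973]]
FL [ 0.4874 -0.041 ] rad 0.489 [[300.7 219.6]] [[285.1 207.4]]
FR [ 0.4987 -0.1645] rad 0.525 [[343.2 220.8]] [[317.5 191.9]]
BL [ 0.603  -0.0305] rad 0.604 [[301.4 181.2]] [[255.7 192.3]]
BR [ 0.6142 -0.154 ] rad 0.633 [[343.1 182.4]] [[287.9 178.4]]
[[540.06525177 362.09145787]]
```

The corners, widths (138–141 mm) and lengths (170–171 mm) agree with the given sizes, and the yaw is 0.091 rad. I'll move towards the front right corner with the fingers shut and turn to the plate's yaw on the way.

Call:
{"method": "step_arm", "body": {"commands": [{"travel": [0.036,-0.029,0],"turn": [0,0,3]},{"travel": [0.072,-0.058,0],"turn": [0,0,6]},{"travel": [0.108,-0.088,0],"turn": [0,0,9]},{"travel": [0.144,-0.117,0],"turn": [0,0,11]},{"travel": [0.18,-0.147,0],"turn": [0,0,11]}], "gripper": 0, "force": 20}}

```text
time: 0.6
position: [0.3134, -0.4313, 0.2362]
tool_rot: [-3.138, -0.14, 0.001]
ft_force: [0.4, 0.1, 0.3]
grip_width: 0.63
grip_force: 0.0
```

Call:
{"method": "step_arm", "body": {"commands": [{"travel": [0.03,-0.036,0]},{"travel": [0.06,-0.072,0]},{"travel": [0.09,-0.108,0.01]},{"travel": [0.12,-0.144,0.025]},{"travel": [0.15,-0.18,0.04]}]}}

```text
$.commands[0]: bad value
```

Call:
{"method": "step_arm", "body": {"commands": [{"travel": [0.03,-0.036,0.02]},{"travel": [0.059,-0.071,0.045]},{"travel": [0.059,-0.071,0.08]},{"travel": [0.059,-0.071,0.115]},{"travel": [0.059,-0.071,0.115]}]}}

```text
$.commands[0]: bad value
```

Every row needs a turn.

Call:
{"method": "step_arm", "body": {"commands": [{"travel": [0.03,-0.036,0],"turn": [0,0,0]},{"travel": [0.06,-0.072,0],"turn": [0,0,0]},{"travel": [0.09,-0.108,0.01],"turn": [0,0,0]},{"travel": [0.12,-0.144,0.025],"turn": [0,0,0]},{"travel": [0.15,-0.18,0.04],"turn": [0,0,0]}]}}

```text
time: 1.1
position: [0.4467, -0.2387, 0.1962]
tool_rot: [3.138, 0.141, 0.001]
ft_force: [-0.1, 0.5, 0.9]
grip_width: 0.168
grip_force: 0.0
```

Call:
{"method": "step_arm", "body": {"commands": [{"travel": [0.03,-0.036,0.02],"turn": [0,0,0]},{"travel": [0.059,-0.071,0.045],"turn": [0,0,0]},{"travel": [0.059,-0.071,0.08],"turn": [0,0,0]},{"travel": [0.059,-0.071,0.11],"turn": [0,0,0]},{"travel": [0.059,-0.071,0.11],"turn": [0,0,0]}]}}

```text
time: 1.6
position: [0.4948, -0.1628, 0.0822]
tool_rot: [-3.134, -0.143, 0.013]
ft_force: [-0.7, 0.6, 0.4]
grip_width: 0.006
grip_force: 0.0
```

Call:
{"method": "step_arm", "body": {"commands": [{"travel": [0.002,0.001,0],"turn": [0,0,0]},{"travel": [0.002,0.001,0.008],"turn": [0,0,0]},{"travel": [0.002,0.001,0.016],"turn": [0,0,0]},{"travel": [0.002,0.001,0.02],"turn": [0,0,0]},{"travel": [0.002,0.001,0.02],"turn": [0,0,0]}]}}

```text
time: 2.1
position: [0.5, -0.1653, 0.0662]
tool_rot: [-3.138, -0.141, 0.001]
ft_force: [0.1, 0.5, -0.0]
grip_width: 0.001
grip_force: 0.0
```

Call:
{"method": "step_arm", "body": {"commands": [{"travel": [0,0,0.003],"turn": [0,0,0]},{"travel": [0,0,0.005],"turn": [0,0,0]},{"travel": [0,0,0.006],"turn": [0,0,0]},{"travel": [0,0,0.007],"turn": [0,0,0]},{"travel": [0,0,0.007],"turn": [0,0,0]}]}}

```text
time: 2.6
position: [0.5005, -0.1652, 0.0604]
tool_rot: [3.138, 0.141, -0.001]
ft_force: [-2.5, 0.2, 6.4]
grip_width: 0.001
grip_force: 3.3
```

Front right is sound: 6.4 N with the tips still at 46 mm. Next is front left.

Call:
{"method": "step_arm", "body": {"commands": [{"travel": [0,0,-0.015],"turn": [0,0,0]},{"travel": [-0.001,-0.04,-0.015],"turn": [0,0,0]},{"travel": [-0.001,-0.08,-0.015],"turn": [0,0,0]},{"travel": [-0.001,-0.124,-0.015],"turn": [0,0,0]},{"travel": [-0.001,-0.124,-0.008],"turn": [0,0,0]}]}}

```text
time: 3.1
position: [0.4892, -0.0351, 0.0694]
tool_rot: [-3.136, -0.155, -0.005]
ft_force: [0.1, 0.8, 0.3]
grip_width: 0.01
grip_force: 0.0
```

Call:
{"method": "step_arm", "body": {"commands": [{"travel": [0,0,0.003],"turn": [0,0,0]},{"travel": [0,0,0.006],"turn": [0,0,0]},{"travel": [0,0,0.007],"turn": [0,0,0]},{"travel": [0,0,0.008],"turn": [0,0,0]},{"travel": [0,0,0.008],"turn": [0,0,0]}]}}

```text
time: 3.6
position: [0.4884, -0.0433, 0.0604]
tool_rot: [3.138, 0.138, -0.001]
ft_force: [-3.0, -0.8, 8.0]
grip_width: 0.005
grip_force: 3.9
```

Front left is sound too (8 N at 46 mm). Next is back left.

Call:
{"method": "step_arm", "body": {"commands": [{"travel": [0,-0.002,-0.018],"turn": [0,0,0]},{"travel": [0.04,-0.004,-0.025],"turn": [0,0,0]},{"travel": [0.08,-0.004,-0.025],"turn": [0,0,0]},{"travel": [0.116,-0.002,-0.02],"turn": [0,0,0]},{"travel": [0.116,-0.002,-0.008],"turn": [0,0,0]}]}}

```text
time: 4.1
position: [0.6089, -0.0302, 0.0682]
tool_rot: [-3.137, -0.138, -0.009]
ft_force: [-0.9, 0.2, 0.2]
grip_width: 0.007
grip_force: 0.0
```

Call:
{"method": "step_arm", "body": {"commands": [{"travel": [0,0,0.003],"turn": [0,0,0]},{"travel": [0,0,0.006],"turn": [0,0,0]},{"travel": [0,0,0.007],"turn": [0,0,0]},{"travel": [0,0,0.008],"turn": [0,0,0]},{"travel": [0,0,0.008],"turn": [0,0,0]}]}}

```text
time: 4.6
position: [0.6028, -0.03, 0.0605]
tool_rot: [3.137, 0.14, -0.001]
ft_force: [-3.9, -0.4, 5.3]
grip_width: 0.005
grip_force: 2.4
```

Back left is sound. Back right should be the loose one. The agar dish top is at 62 mm, but the straight path between the back corners stays clear of it.

Call:
{"method": "step_arm", "body": {"commands": [{"travel": [0,0,-0.018],"turn": [0,0,0]},{"travel": [0,0.04,-0.022],"turn": [0,0,0]},{"travel": [0,0.08,-0.022],"turn": [0,0,0]},{"travel": [0,0.124,-0.02],"turn": [0,0,0]},{"travel": [0,0.124,-0.008],"turn": [0,0,0]}]}}

```text
time: 5.1
position: [0.6154, -0.1633, 0.069]
tool_rot: [3.132, 0.123, 0.005]
ft_force: [-0.1, 0.5, -0.3]
grip_width: 0.005
grip_force: 0.0
```

Call:
{"method": "step_arm", "body": {"commands": [{"travel": [0,0,0.003],"turn": [0,0,0]},{"travel": [0,0,0.006],"turn": [0,0,0]},{"travel": [0,0,0.008],"turn": [0,0,0]},{"travel": [0,0,0.01],"turn": [0,0,0]},{"travel": [0,0,0.01],"turn": [0,0,0]}]}}

```text
time: 5.6
position: [0.6152, -0.1511, 0.0582]
tool_rot: [-3.137, -0.144, -0.001]
ft_force: [-1.7, 2.5, 3.9]
grip_width: 0.003
grip_force: 2.1
```

It gives: 58.2 mm with 3.9 N. I'll press on to the stop.

Call:
{"method": "step_arm", "body": {"commands": [{"travel": [0,0,0.001],"turn": [0,0,0]},{"travel": [0,0,0.002],"turn": [0,0,0]},{"travel": [0,0,0.003],"turn": [0,0,0]},{"travel": [0,0,0.003],"turn": [0,0,0]},{"travel": [0,0,0.003],"turn": [0,0,0]}]}}

```text
time: 6.1
position: [0.6153, -0.1511, 0.0576]
tool_rot: [-3.138, -0.143, -0.001]
ft_force: [-6.8, 3.7, 17.1]
grip_width: 0.006
grip_force: 8.5
```

That is the hard stop, about 2.8 mm down, so back right is loose. I'll lift off and go above its tab at (0.572,-0.193).

Call:
{"method": "step_arm", "body": {"commands": [{"travel": [0,0,-0.02],"turn": [0,0,0]},{"travel": [-0.01,0.005,-0.03],"turn": [0,0,0]},{"travel": [-0.047,0.036,-0.03],"turn": [0,0,0]},{"travel": [-0.047,0.036,-0.03],"turn": [0,0,0]},{"travel": [-0.047,0.036,-0.03],"turn": [0,0,0]}]}}

```text
time: 6.6
position: [0.5697, -0.1956, 0.0843]
tool_rot: [3.137, 0.135, -0.001]
ft_force: [-0.2, 1.0, 0.7]
grip_width: 0.005
grip_force: 0.0
```

Run:
```python
from h import *
s=ctrl.get_state();print(s["time"],s["position"],s["ft_force"])
im=ctrl.get_image("top");cv2.imwrite("pics/crop2.png",cv2.resize(im[158:258,268:378,::-1],None,fx=5,fy=5,interpolation=cv2.INTER_CUBIC))
print([b for b in blobs(im,(4,150,120),(18,255,255)) if 270<b[0][0]<375 and 160<b[0][1]<260])
```

```text
6.6 [ 0.56966309 -0.19562528  0.08433992] [-0.15308165  0.95274628  0.66163181]
[([288.3, 196.1], 44), ([287.5, 235.9], 54), ([353.6, 237.8], 40)]
```

View pics/crop2.png

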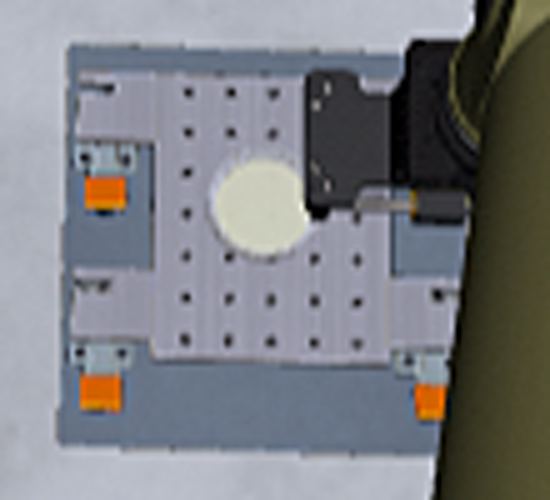

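The dish has not moved and the visible tabs are unchanged. The gripper body at crop (305–390, 70–210) hangs over the plate. At the tab's flat height it will still be 84 mm up, above the 62 mm dish top. I'll press the tab down.

Call:
{"method": "step_arm", "body": {"commands": [{"travel": [0.001,-0.001,0.02],"turn": [0,0,0]},{"travel": [0.001,-0.001,0.028],"turn": [0,0,0]},{"travel": [0.001,-0.001,0.034],"turn": [0,0,0]},{"travel": [0.001,-0.001,0.039],"turn": [0,0,0]},{"travel": [0.001,-0.001,0.042],"turn": [0,0,0]}]}}

```text
time: 7.15
position: [0.5726, -0.1915, 0.0425]
tool_rot: [-3.138, -0.142, -0.001]
ft_force: [-2.6, 0.7, 2.7]
grip_width: 0.006
grip_force: 1.2
```

Call:
{"method": "step_arm", "body": {"commands": [{"travel": [0,0,0.003],"turn": [0,0,0]},{"travel": [0,0,0.006],"turn": [0,0,0]},{"travel": [0,0,0.009],"turn": [0,0,0]},{"travel": [0,0,0.012],"turn": [0,0,0]},{"travel": [0,0,0.012],"turn": [0,0,0]}]}}

```text
time: 7.65
position: [0.5722, -0.1919, 0.0302]
tool_rot: [-3.138, -0.141, -0.0]
ft_force: [-0.1, -0.5, 0.5]
grip_width: 0.006
grip_force: 0.0
```

Call:
{"method": "step_arm", "body": {"commands": [{"travel": [0,0,0.001],"turn": [0,0,0]},{"travel": [0,0,0.002],"turn": [0,0,0]},{"travel": [0,0,0.003],"turn": [0,0,0]},{"travel": [0,0,0.004],"turn": [0,0,0]},{"travel": [0,0,0.004],"turn": [0,0,0]}]}}

```text
time: 8.15
position: [0.5725, -0.192, 0.0285]
tool_rot: [3.137, 0.141, -0.0]
ft_force: [-5.9, 1.6, 13.3]
grip_width: 0.007
grip_force: 7.2
```

Call:
{"method": "step_arm", "body": {"commands": [{"travel": [0,0,0.001],"turn": [0,0,0]},{"travel": [0,0,0.001],"turn": [0,0,0]},{"travel": [0,0,0.001],"turn": [0,0,0]},{"travel": [0,0,-0.02],"turn": [0,0,0]},{"travel": [0,0,-0.058],"turn": [0,0,0]}]}}

```text
time: 8.65
position: [0.5699, -0.1916, 0.0823]
tool_rot: [-3.136, -0.141, 0.008]
ft_force: [0.3, -0.8, 0.3]
grip_width: 0.007
grip_force: 0.0
```

Call:
{"method": "step_arm", "body": {"commands": [{"travel": [0,0,0],"turn": [0,0,0]},{"travel": [0.025,-0.02,0],"turn": [0,0,0]},{"travel": [0.046,-0.038,0],"turn": [0,0,0]},{"travel": [0.046,-0.038,0.005],"turn": [0,0,0]},{"travel": [0.046,-0.038,0.01],"turn": [0,0,0]}]}}

```text
time: 9.15
position: [0.6147, -0.1493, 0.0737]
tool_rot: [3.138, 0.144, -0.0]
ft_force: [-0.9, -0.9, -0.2]
grip_width: 0.005
grip_force: 0.0
```

Call:
{"method": "step_arm", "body": {"commands": [{"travel": [0,0,0.008],"turn": [0,0,0]},{"travel": [0,0,0.012],"turn": [0,0,0]},{"travel": [0,0,0.014],"turn": [0,0,0]},{"travel": [0,0,0.015],"turn": [0,0,0]},{"travel": [0,0,0.015],"turn": [0,0,0]}]}}

```text
time: 9.65
position: [0.6133, -0.1512, 0.0605]
tool_rot: [3.137, 0.138, -0.004]
ft_force: [-5.6, 0.0, 8.8]
grip_width: 0.002
grip_force: 4.4
```

Firm now: 8.8 N at 60.5 mm, with no sinking. I'll hold briefly, then retreat upwards.

Call:
{"method": "step_arm", "body": {"commands": [{"travel": [0,0,0.001],"turn": [0,0,0]},{"travel": [0,0,0.001],"turn": [0,0,0]},{"travel": [0,0,0.001],"turn": [0,0,0]},{"travel": [0,0,-0.015],"turn": [0,0,0]},{"travel": [0,0,-0.06],"turn": [0,0,0]}]}}

```text
time: 10.15
position: [0.6111, -0.1503, 0.1161]
tool_rot: [-3.136, -0.139, 0.013]
ft_force: [0.2, -0.7, -0.2]
grip_width: 0.002
grip_force: 0.0
```

Call:
{"method": "step_arm", "body": {"commands": [{"travel": [0,0,-0.05],"turn": [0,0,0]},{"travel": [-0.03,0.03,-0.09],"turn": [0,0,0]},{"travel": [-0.06,0.065,-0.11],"turn": [0,0,0]},{"travel": [-0.09,0.1,-0.11],"turn": [0,0,0]},{"travel": [-0.11,0.14,-0.11],"turn": [0,0,0]}]}}

```text
time: 10.65
position: [0.5166, -0.3009, 0.2322]
tool_rot: [3.135, 0.141, 0.004]
ft_force: [-0.0, -0.5, 0.4]
grip_width: 0.005
grip_force: 0.0
```

Call:
{"method": "step_arm", "body": {"commands": [{"travel": [-0.02,0.04,0],"turn": [0,0,0]},{"travel": [-0.04,0.08,0],"turn": [0,0,0]},{"travel": [-0.05,0.12,0],"turn": [0,0,0]},{"travel": [-0.05,0.12,0],"turn": [0,0,0]},{"travel": [-0.05,0.12,0],"turn": [0,0,0]}]}}

```text
time: 11.15
position: [0.4776, -0.4246, 0.2295]
tool_rot: [-3.138, -0.136, -0.001]
ft_force: [0.6, 0.4, 0.6]
grip_width: 0.004
grip_force: 0.0
```

Run:
```python
from h import *
s=ctrl.get_state();print(s["time"],s["position"],s["ft_force"])
im=ctrl.get_image("top");cv2.imwrite("pics/crop3.png",cv2.resize(im[158:258,268:378,::-1],None,fx=5,fy=5,interpolation=cv2.INTER_CUBIC))
print([b for b in blobs(im,(4,150,120),(18,255,255)) if 270<b[0][0]<375 and 160<b[0][1]<260])
```

```text
11.15 [ 0.47761615 -0.42460959  0.22951644] [0.55493056 0.43746645 0.58907679]
[([288.3, 196.1], 44), ([353.3, 197.5], 15), ([287.5, 235.9], 54), ([354.9, 238.0], 58)]
```

View pics/crop3.png

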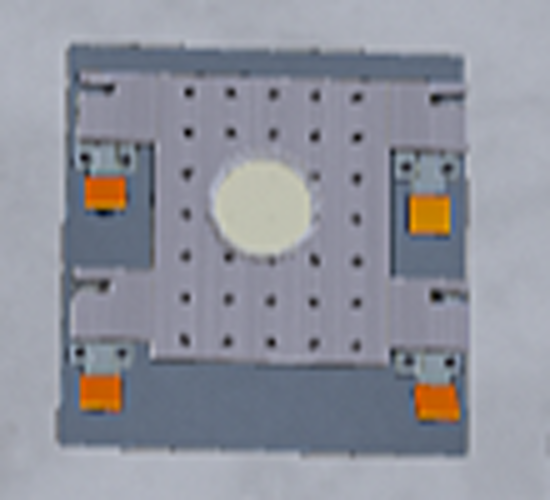

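The back right tab at crop (430,213) is flat. The other three tabs are unchanged to the pixel, and the dish and plate are in place.

```bash
python3 -c "
from bench import ctrl
print(ctrl.close_job())"
```

```text
the job is handed in; nothing more can be done
None
```

The back right corner was the loose one: I pressed its shim tab flat, a second press of about 9 N no longer moved it, the other three tabs still stand, and the job is handed in (no verdict was returned).

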